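# Open the squeeze-tab vitamin tub on the office desk

## Task

Open the orange vitamin tub: squeeze the two orange tabs of its white cap inward, turn the cap about a quarter turn while squeezing, and lift it off the neck. Set the cap down, right way up as it was, in the middle of the round cork coaster and let go, leaving the tub standing about where it is and the white-and-green tub alone.

Things in the scene. Friction and masses are not known exactly. Their poses are not given: they have to be found in the camera images.
- cap_mid (a point): Loose white cap, 44 mm across, 52 tall, 60 g; point on its axis 32 mm above its rim, mid-height of two orange tabs at its +y and -y: plates 24 wide, 38 tall, 60 mm apart outside, 48 squeezed (6 N each, spring back). Grip here from above along y. Locked at rest; both tabs in 4 mm or more it turns freely either way; a bayonet, lifts straight off 35 to 145 degrees from the start, not before. z up
- tub: Orange vitamin tub with white and orange band, loose, 0.6 kg, 76 mm across, 70 tall to its flat shoulder, on which the cap's rim rests; origin centre of underside, z up; axes match the cap's at the start. On the shoulder: white neck (28 mm across, 24 tall, 1.5 mm play to the cap) and by each tab's foot two lock posts 8 mm tall, 30-35 mm from the axis: keep fingertips above these
- coaster: Round cork coaster fixed to the desk, 120 mm across, 6 mm thick; origin at the centre of its underside, on the desk. The cap goes on its middle, rim down (cap_mid is then 38 mm above the desk)
- other_tub: Bystander to leave alone: loose white tub with green band and plain green screw cap without tabs, 72 mm across, 108 mm tall; origin at the centre of its underside. A blue mug (80 mm across, 90 tall) and a red stapler also stand on the desk

How it is judged:
On the way:
1. the cap, still down on the neck, has been turned more than 20 degrees from its locked position (possible only with both tabs squeezed) (angle between the y axis of cap_mid and the y axis of tub, either way round above 0.35 rad and z of cap_mid in the frame of tub between 0.095 and 0.112 m and horizontal distance between cap_mid and tub below 0.01 m), for 0.1 s.
At the end, for the whole second after the job is handed in: the cap rests on the cork coaster, its axis within 30 mm of the coaster's centre, lower rim down and level within 10 degrees; the orange tub stands upright on the desk within 80 mm of where it began, at rest; the white-and-green tub stands within 30 mm of where it began (horizontal distance between cap_mid and coaster below 0.03 m and z of cap_mid in the frame of coaster between 0.034 and 0.042 m and angle between cap_mid's own z axis and vertical below 0.17 rad and angle between each of tub, other_tub's own z axis and vertical below 0.1 rad and height (world z) of tub below 0.006 m and distance of tub from where it was at the start of the episode below 0.08 m and linear speed of tub below 0.02 m/s and distance of other_tub from where it was at the start of the episode below 0.03 m); the robot touches nothing.
It fails at once if the white-and-green tub is pushed more than 30 mm or tipped over 20 degrees (distance of other_tub from where it was at the start of the episode above 0.03 m or angle between other_tub's own z axis and vertical above 0.35 rad).
It fails at once if the orange tub is tipped over 30 degrees (angle between tub's own z axis and vertical above 0.52 rad).
It also fails if it takes over 48 s, if anything falls off the work surface, if the arm or the gripper's body presses on something with over 40 N, if the wrist force passes 120 N, or if a joint passes its speed limit or range.

## Robot

A 6-joint arm with a two-finger parallel gripper is mounted at the origin on the work surface. World frame = base frame: x ahead of the robot, y to its left, z up, the work surface at z = 0. Lengths are in m, angles in rad, forces in N, time in s.
With the tool pointing down it reaches from about 0.4 to 0.825 m from the base axis. Payload 7 kg.
Tool frame: the origin (TCP) lies between the finger pads; the fingertips stand 8 mm ahead of it and the grasp point (between the pads) lies 11 mm behind it (arm.finger_overhang is the distance from the TCP to the fingertips, in m); z points along the fingers, y is the line along which they close (so a half turn about z gives the same grasp; the last joint's range is limited). The gripper opens to 88 mm and grips with 3 to 60 N. Pads are 19 mm wide; open, the fingers measure 130 mm over their backs; the gripper's body (78 mm by 193 mm) begins 47 mm behind the grasp point.
Start: joints at [1.451, 0.359, 0.012, 0, -1.224, -0.288], TCP at [0.268, 0.62, 0.235] pointing down, gripper open.
Joint ranges: [-3.07, 3.07], [-1.43, 2.12], [-1.02, 1.25], [-3.03, 1.67], [-3.05, -0], [-3.03, 3.03]. Speed limits (rad/s): [2.39, 2.39, 3.01, 3.14, 3.14, 3.14].

## Interface

Orientations are given as [roll, pitch, yaw] about the fixed x, y, z axes, in that order (R = Rz(yaw) Ry(pitch) Rx(roll)).
In Python, from station import arm gives the robot as it stands.
- The arm moves only by the tool move_arm, never from a script. Its argument "rows" is text: rows parted by semicolons, each of 7 numbers parted by spaces: the turn, a rotation vector about the tool's x, y, z in degrees, then the shift along the tool's x, y, z in m, then the finger opening in m, from 0 to 0.0876. A call has 1 to 8 rows; each row shifts and turns the commanded pose from where the row before left it, along the tool's axes as they then stand; what a row does not reach is not made up. A row lasts 1/8 s, in which the tool goes at most 62.5 mm and 10.7 degrees, less where a joint would pass 70% of its speed; a pose out of reach is approached as far as the arm can. A call is refused whole if a number of a shift passes 0.0625 or a number of a turn 10.7, either way. A call with a gripper value outside its range is refused whole. The fingers move at their own pace and stop on an object; "squeeze" is the grip in N (left out, the last holds). Time passes only in rows, so rows that do not move let the fingers close. It gives the time, the measured TCP pose, the force, the opening and the grip force at its end, in the units of the state.
- arm.get_state(): the state, without advancing time (a new reading comes with each control period).
- arm.grab_frame(name): name is "side" or "top" or "wrist"; returns (picture, depth): 384x512x3 uint8, blue, green, red; 384x512 float32, m along the optical axis (not along the pixel's ray), 0 where there is no reading.
- arm.camera_model(name): a dict with "mtx" (3x3 intrinsics, pixels), "camera_from_world" (4x4, takes a point from world to camera coordinates); the wrist camera has in their place "mount" (4x4, takes a point from camera to tool coordinates, whose origin is the TCP and whose axes are the flange's). Camera axes: x right, y down, z forward; pixel columns grow to the right and rows downward; lengths in m; the calibration is good to about 2 mm. A picture is of the moment at which its call begins: read the wrist's pose just before it. camera_model takes no time and is no camera call.
- arm.job_done(): hands the job in; it is judged then, once.
The state is a dict: "t": time; "q": joint angles; "qd": joint speeds; "joint_efforts": joint torques, N m; "eef_pos": TCP position; "ee_rot": TCP orientation; "force": force on the tool from outside, world axes, zero at the start; "moment": the same for the moment, N m; "width": finger opening in m; "gripper_force": force on a finger pad.
Only numpy, scipy, OpenCV 4.12 (cv2) and the standard library are available. Lean on these libraries where they do the work, as an engineer would, in place of code of your own. Each camera call takes 0.05 s, during which the arm holds its last target. There are 200 camera calls.

## Working session

There is one attempt and no reset: what is moved stays moved. The work goes in short steps, Python scripts to look and compute and a tool call to move; the robot and the scene stay as the last step left them, time stands still between calls to the robot, and variables do not carry over. Pictures are saved under pics/ and viewed, at most 10 in all, crops included, and the job is handed in when it is done.

Besides the shell and the picture viewer there is one more tool, called after "Request:" by a JSON object that holds its "op" and its "data", one argument or row to a line. move_arm: Moves the arm, as the interface text tells. Its arguments: {"type":"object","properties":{"rows":{"type":"string"},"squeeze":{"type":"number"}},"required":["rows"]}

```bash
mkdir -p pics; python3 - <<'E'
from station import arm
import cv2,numpy as np
s=arm.get_state();print(s)
for n in("top","side"):
    p,d=arm.grab_frame(n);cv2.imwrite(f"pics/{n}0.png",p);np.save(f"pics/{n}0.npy",d);print(arm.camera_model(n))
E
```

```text
{'t': 0.0, 'q': array([ 1.45111782e+00,  3.59396455e-01,  1.10286496e-02, -3.65028510e-04,
       -1.22409063e+00, -2.88097877e-01]), 'qd': array([-0.00054948, -0.0004435 ,  0.00121003,  0.00104062, -0.00010368,
        0.00080781]), 'joint_efforts': array([-7.89829355e-04, -5.82722139e+01,  2.93066561e+01,  6.99742377e+00,
        6.92790709e-03, -1.52407133e-04]), 'eef_pos': array([0.26751357, 0.61919123, 0.23360066]), 'ee_rot': array([ 3.13990154e+00, -1.43299074e-04, -4.07900589e-01]), 'force': array([-0.09899136, -0.42949734,  0.74560809]), 'moment': array([-0.0169588 , -0.02203109,  0.00354405]), 'gripper_force': 0.0, 'width': 0.0876059568162596}
{'mtx': array([[382.22263488,   0.        , 253.41036379],
       [  0.        , 382.22263488, 192.55452042],
       [  0.        ,   0.        ,   1.        ]]), 'camera_from_world': array([[ 0.0039535 , -0.99978701, -0.0202558 ,  0.00714406],
       [-0.99506049, -0.00192396, -0.09925178,  0.54891523],
       [ 0.09919167,  0.02054814, -0.99485616,  0.8354179 ],
       [ 0.        ,  0.        ,  0.        ,  1.        ]])}
{'mtx': array([[406.35772239,   0.        , 250.87155571],
       [  0.        , 406.35772239, 189.06149885],
       [  0.        ,   0.        ,   1.        ]]), 'camera_from_world': array([[ 0.71310555, -0.70096155, -0.01154914, -0.37343954],
       [-0.50933714, -0.50670084, -0.69557885,  0.35140502],
       [ 0.48172207,  0.50190354, -0.71835693,  0.54662385],
       [ 0.        ,  0.        ,  0.        ,  1.        ]])}
```

View pics/top0.png

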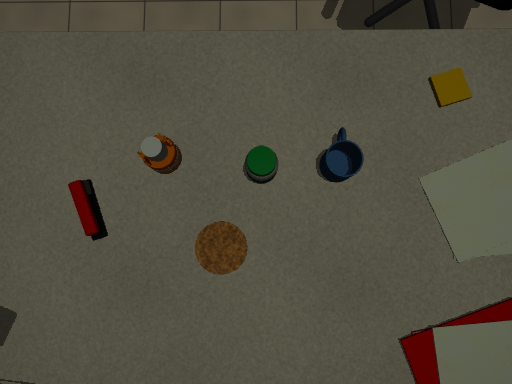

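View pics/side0.png

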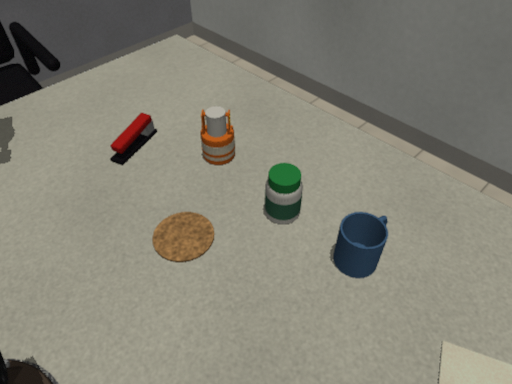

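Top view: cap at about (151,146) with orange tabs at its lower left and upper right, green tub at (262,160) and coaster at (221,247). I'll enlarge the cap and calculate positions.

```bash
cat > h.py <<'E'
import numpy as np
from station import arm
def plane(name,u,v,z):
    m=arm.camera_model(name);E=m["camera_from_world"];R,t=E[:3,:3],E[:3,3]
    c=-R.T@t;r=R.T@np.linalg.solve(m["mtx"],[u,v,1.]);return c+r*(z-c[2])/r[2]
E
python3 - <<'E'
from h import *
import cv2
p=cv2.imread("pics/top0.png")
cv2.imwrite("pics/crop0.png",cv2.resize(p[115:190,120:220],None,fx=8,fy=8,interpolation=cv2.INTER_CUBIC))
print("cap top",plane("top",151,146,.122),plane("side",216,112,.122))
print("coaster",plane("top",221,247.5,.006),plane("side",183.5,236,.006))
print("other",plane("top",262,160,.108),plane("side",285,174,.108))
d=np.load("pics/top0.npy");print(d[146,151],d[247,221])
E
```

```text
cap top [0.63470558 0.21660619 0.122     ] [0.63312947 0.21614562 0.122     ]
coaster [0.42472239 0.08276847 0.006     ] [0.42162322 0.08213495 0.006     ]
other [ 0.60834493 -0.01035162  0.108     ] [ 0.60607414 -0.0086199   0.108     ]
0.77937424 0.8725522
```

View pics/crop0.png

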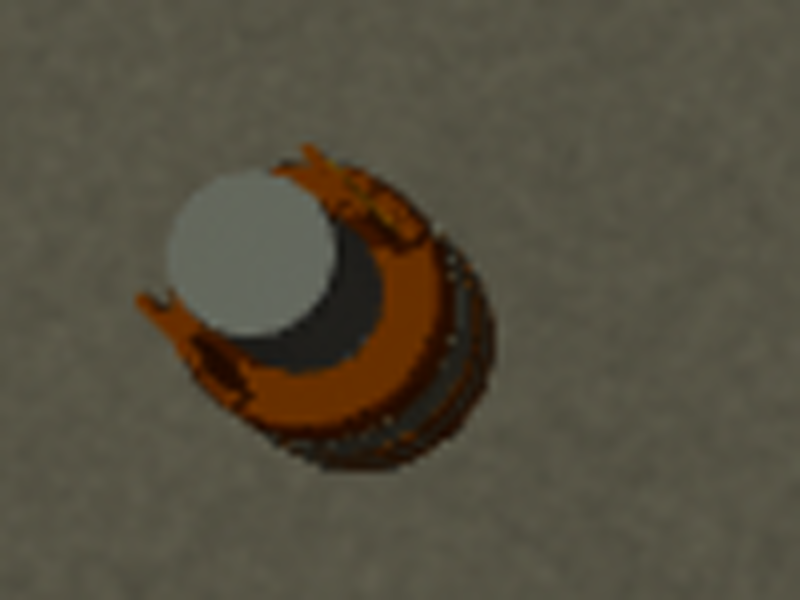

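Tabs lie roughly along world (0.67,-0.74), so the tool needs a yaw of about -138°. I'll move above the tub for a close wrist view.

Request:
{"op": "move_arm", "data": {
  "rows": "0 0 0 0.05 0.0225 -0.005 0.0876;0 0 0 0.05 0.0225 -0.005 0.0876;0 0 0 0.05 0.0225 -0.005 0.0876;0 0 0 0.05 0.0225 -0.005 0.0876;0 0 0 0.05 0.0225 -0.005 0.0876;0 0 0 0.05 0.0225 -0.005 0.0876;0 0 0 0.05 0.0225 -0.005 0.0876;0 0 0 0.05 0.0225 -0.005 0.0876"
}}

```text
t: 1.1
eef_pos: [0.5643, 0.2942, 0.2744]
ee_rot: [3.141, 0.0, -0.408]
force: [1.2, 0.8, 0.4]
width: 0.0878
gripper_force: 0.0
```

Request:
{"op": "move_arm", "data": {
  "rows": "0 0 0 0.05 0.0225 -0.005 0.0876;0 0 0 0.047 0.0225 -0.005 0.0876;0 0 10.5 0 0 0 0.0876;0 0 10.5 0 0 0 0.0876;0 0 10.5 0 0 0 0.0876;0 0 10.5 0 0 0 0.0876;0 0 10.5 0 0 0 0.0876;0 0 10.5 0 0 0 0.0876"
}}

```text
t: 2.1
eef_pos: [0.6345, 0.2159, 0.284]
ee_rot: [3.141, -0.0, -1.513]
force: [0.5, 0.5, -0.1]
width: 0.0877
gripper_force: 0.0
```

Request:
{"op": "move_arm", "data": {
  "rows": "0 0 10.5 0 0 0 0.0876;0 0 10.5 0 0 0 0.0876;0 0 10.5 0 0 0 0.0876;0 0 10.5 0 0 0 0.0876;0 0 9.6 0 0 0 0.0876;0 0 0 0 0 0 0.0876"
}}

```text
t: 2.85
eef_pos: [0.6345, 0.2159, 0.2841]
ee_rot: [3.141, -0.001, -2.407]
force: [0.2, -0.3, -0.5]
width: 0.0875
gripper_force: 0.0
```

```bash
python3 - <<'E'
from h import *
import cv2
s=arm.get_state();print(s['eef_pos'],np.degrees(s['ee_rot']),s['q'])
p,d=arm.grab_frame("wrist");cv2.imwrite("pics/w1.png",p);np.save("pics/w1.npy",d);np.savez("pics/w1s.npz",p=s['eef_pos'],r=s['ee_rot']);print(arm.camera_model("wrist"))
E
```

```text
[0.63453125 0.21589352 0.28409035] [ 1.79984425e+02 -4.45484191e-02 -1.37901614e+02] [ 6.18068253e-01  3.27064927e-01  7.78514119e-02 -1.85153045e-04
 -1.32238669e+00 -1.45406364e+00]
{'mtx': array([[311.56377075,   0.        , 258.96148482],
       [  0.        , 311.56377075, 188.30071121],
       [  0.        ,   0.        ,   1.        ]]), 'mount': array([[ 3.90446712e-04, -9.63199208e-01, -2.68788269e-01,
         7.12452238e-02],
       [ 9.99999834e-01,  4.89740722e-04, -3.02361516e-04,
         3.05446330e-04],
       [ 4.22870933e-04, -2.68788106e-01,  9.63199240e-01,
        -1.50894385e-01],
       [ 0.00000000e+00,  0.00000000e+00,  0.00000000e+00,
         1.00000000e+00]])}
```

View pics/w1.png

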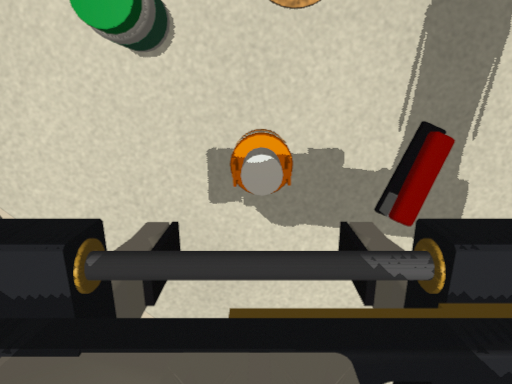

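Wrist view: cap top at about (262,175), with tabs at its left (235,175) and right (290,173), nearly along the image x axis. I'll enlarge that.

```bash
cat >> h.py <<'E'
from scipy.spatial.transform import Rotation as Ro
def wr(f,u,v,z):
    s=np.load(f);m=arm.camera_model("wrist");M=m["mount"];R=Ro.from_euler('xyz',s['r']).as_matrix()
    c=s['p']+R@M[:3,3];r=R@M[:3,:3]@np.linalg.solve(m["mtx"],[u,v,1.]);return c+r*(z-c[2])/r[2]
E
python3 - <<'E'
from h import *
import cv2
p=cv2.imread("pics/w1.png")
cv2.imwrite("pics/w1c.png",cv2.resize(p[120:205,205:320],None,fx=6.9,fy=6.9,interpolation=cv2.INTER_CUBIC))
print(wr("pics/w1s.npz",262,175,.122))
E
```

```text
[0.63355487 0.21956309 0.122     ]
```

View pics/w1c.png

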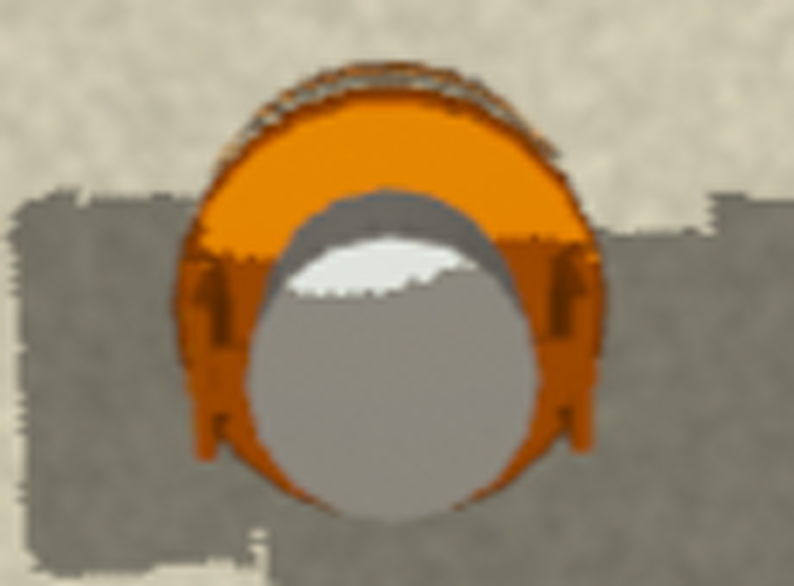

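Request:
{"op": "move_arm", "data": {
  "rows": "0 0 -1.5 0 0.002 0.03 0.0876;0 0 0 0 0 0.03 0.0876;0 0 0 0 0 0.03 0.0876;0 0 0 0 0 0.03 0.0876;0 0 0 0 0 0.014 0.0876;0 0 0 0 0 0 0.0876"
}}

```text
t: 3.65
eef_pos: [0.6331, 0.2172, 0.1498]
ee_rot: [3.141, -0.002, -2.38]
force: [-0.0, -0.7, 0.8]
width: 0.0879
gripper_force: 0.0
```

```bash
python3 - <<'E'
from h import *
import cv2
s=arm.get_state();print(s['eef_pos'],np.degrees(s['ee_rot']),s['force'])
p,d=arm.grab_frame("wrist");cv2.imwrite("pics/w2.png",p);np.save("pics/w2.npy",d);np.savez("pics/w2s.npz",p=s['eef_pos'],r=s['ee_rot'])
E
```

```text
[0.63306856 0.21722013 0.14979299] [ 1.79989160e+02 -1.05805010e-01 -1.36369854e+02] [-0.01025628 -0.71272911  0.76624733]
```

View pics/w2.png

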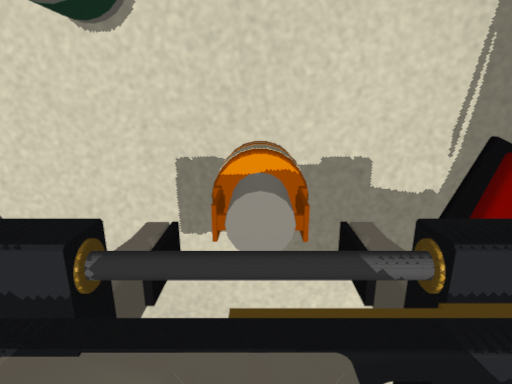

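Cap centre is at about (260.5,221), with tab corners at (217,240) and (304,239). They are level and centred between the fingers (inner edges 180 and 340). I'll check the x offset.

```bash
python3 - <<'E'
from h import *
s=np.load("pics/w2s.npz");R=Ro.from_euler('xyz',s['r']).as_matrix()
for v in(220,222):
    w=wr("pics/w2s.npz",260.5,v,.122);print(w,R.T@(w-s['p']))
E
```

```text
[0.63134389 0.21720582 0.122     ] [0.00120688 0.00117441 0.02779549]
[0.63229135 0.21811212 0.122     ] [-0.00010424  0.00117665  0.02779307]
```

Request:
{"op": "move_arm", "data": {
  "rows": "0 0 0 0 0.0005 0.014 0.0876;0 0 0 0 0 0.014 0.0876;0 0 0 0 0 0.014 0.0876;0 0 0 0 0 0.015 0.0876;0 0 0 0 0 0 0.0876"
}}

```text
t: 4.32
eef_pos: [0.6321, 0.2173, 0.0916]
ee_rot: [3.141, -0.003, -2.382]
force: [0.5, -0.3, 0.4]
width: 0.0873
gripper_force: 0.0
```

Request:
{"op": "move_arm", "data": {
  "rows": "0 0 0 0 0 0 0.064;0 0 0 0 0 0 0.06;0 0 0 0 0 0 0.055;0 0 0 0 0 0 0.05;0 0 0 0 0 0 0.044;0 0 0 0 0 0 0.044;0 0 0 0 0 0 0.044",
  "squeeze": 20
}}

```text
t: 5.2
eef_pos: [0.6332, 0.2179, 0.094]
ee_rot: [-3.141, 0.001, -2.382]
force: [-1.1, 0.6, 4.3]
width: 0.0474
gripper_force: 20.0
```

Request:
{"op": "move_arm", "data": {
  "rows": "0 0 -5 0 0 0 0.044;0 0 -7 0 0 0 0.044;0 0 -7 0 0 0 0.044;0 0 -7 0 0 0 0.044;0 0 -7 0 0 0 0.044;0 0 -7 0 0 0 0.044;0 0 -7 0 0 0 0.044;0 0 -7 0 0 0 0.044"
}}

```text
t: 6.2
eef_pos: [0.6335, 0.2179, 0.094]
ee_rot: [-3.141, 0.0, -1.435]
force: [-0.2, -0.3, 4.6]
width: 0.0471
gripper_force: 20.0
```

Request:
{"op": "move_arm", "data": {
  "rows": "0 0 -7 0 0 0 0.044;0 0 -7 0 0 0 0.044;0 0 -7 0 0 0 0.044;0 0 -5 0 0 0 0.044;0 0 0 0 0 0 0.044;0 0 0 0 0 0 0.044"
}}

```text
t: 6.95
eef_pos: [0.6335, 0.218, 0.094]
ee_rot: [-3.141, -0.0, -0.988]
force: [1.2, -0.3, 5.9]
width: 0.0473
gripper_force: 20.0
```

```bash
python3 - <<'E'
from h import *
import cv2
s=arm.get_state();print(s['eef_pos'],np.degrees(s['ee_rot']),s['force'],s['moment'],s['width'])
p,d=arm.grab_frame("wrist")
q,d=arm.grab_frame("side")
cv2.imwrite("pics/w3.png",np.hstack([p[100:340,150:400],cv2.resize(q[60:200,140:300],None,fx=3,fy=3)[:240,:480]]))
E
```

```text
[0.63348716 0.21796802 0.09403132] [-1.79943587e+02 -1.65958234e-02 -5.65835324e+01] [ 1.17876597 -0.31465414  5.87078574] [ 0.02650327 -0.03914503  0.01793803] 0.04733845720628177
```

View pics/w3.png

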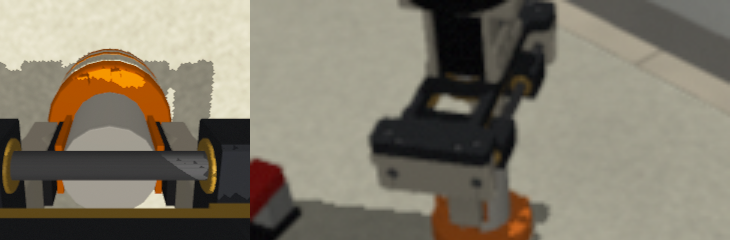

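The tabs are in the fingers, and the posts now show at the far side of the shoulder at about (85,75) and (140,70), so the cap turned relative to the tub. I'll lift slowly.

Request:
{"op": "move_arm", "data": {
  "rows": "0 0 0 0 0 -0.004 0.044;0 0 0 0 0 -0.006 0.044;0 0 0 0 0 -0.008 0.044;0 0 0 0 0 -0.008 0.044;0 0 0 0 0 -0.008 0.044;0 0 0 0 0 -0.008 0.044;0 0 0 0 0 0 0.044"
}}

```text
t: 7.92
eef_pos: [0.6335, 0.2181, 0.1366]
ee_rot: [-3.14, -0.0, -0.985]
force: [-0.9, -0.4, -1.3]
width: 0.0472
gripper_force: 20.0
```

```bash
python3 - <<'E'
from h import *
import cv2
s=arm.get_state();print(s['eef_pos'],np.degrees(s['ee_rot']),s['force'],s['q'])
p,d=arm.grab_frame("wrist")
q,d=arm.grab_frame("side")
cv2.imwrite("pics/w4.png",np.hstack([p[100:340,150:400],cv2.resize(q[100:180,140:300],None,fx=3,fy=3)]))
E
```

```text
[0.63346246 0.21806185 0.13658317] [-1.79909168e+02 -4.36117657e-03 -5.64638915e+01] [-0.91505512 -0.44525959 -1.31742694] [ 6.21964762e-01  4.20367842e-01 -1.27377533e-01  1.57295323e-04
 -1.02146949e+00 -3.67312089e-02]
```

View pics/w4.png

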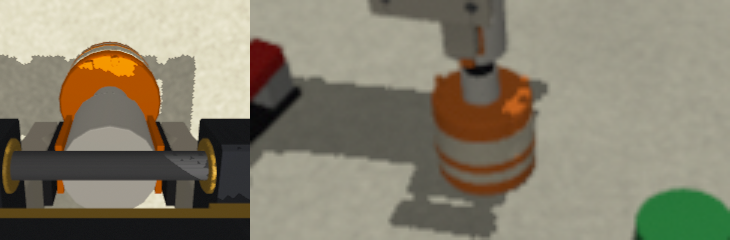

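Request:
{"op": "move_arm", "data": {
  "rows": "0 0 0 0 0 -0.02 0.044;0 0 0 0 0.02 0 0.044;0 0 0 -0.003 0.045 0 0.044;0 0 0 0 0.05 0 0.044;0 0 0 0 0.05 0 0.044;0 0 0 0 0.045 0 0.044;0 0 0 0 0.03 0 0.044;0 0 0 0 0.01 0 0.044"
}}

```text
t: 9.02
eef_pos: [0.4217, 0.0813, 0.1556]
ee_rot: [-3.141, 0.0, -0.986]
force: [0.7, -0.2, -0.4]
width: 0.0468
gripper_force: 20.0
```

Request:
{"op": "move_arm", "data": {
  "rows": "0 0 0 0 0 0.02 0.044;0 0 0 0 0 0.025 0.044;0 0 0 0 0 0.025 0.044;0 0 0 0 0 0.02 0.044;0 0 0 0 0 0.01 0.044;0 0 0 0 0 0 0.044"
}}

```text
t: 9.78
eef_pos: [0.423, 0.0822, 0.0551]
ee_rot: [3.14, -0.0, -0.985]
force: [-0.0, -0.3, 0.1]
width: 0.0475
gripper_force: 20.0
```

```bash
python3 - <<'E'
from h import *
import cv2
s=arm.get_state();print(s['eef_pos'],np.degrees(s['ee_rot']),s['force'])
q,d=arm.grab_frame("side");p,d=arm.grab_frame("top")
cv2.imwrite("pics/s5.png",np.hstack([cv2.resize(q[120:320,80:300],None,fx=1.8,fy=1.8),cv2.resize(p[120:320,120:320],None,fx=1.8,fy=1.8)]))
E
```

```text
[0.42301251 0.08219247 0.05508151] [ 1.79914571e+02 -9.87796963e-03 -5.64579721e+01] [-0.01913289 -0.33917355  0.09691409]
```

View pics/s5.png

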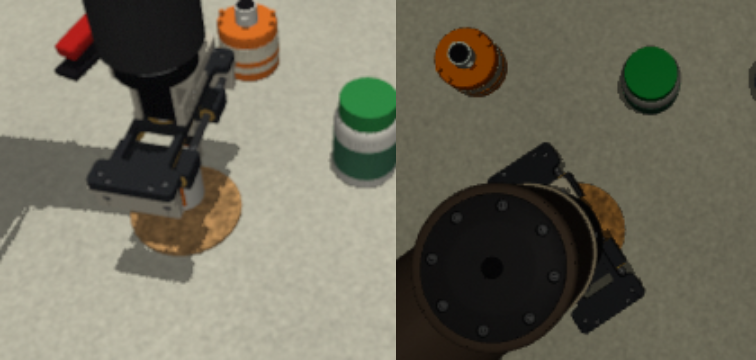

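Both tubs stand, and the cap hangs level over the coaster. I'll lower it gently.

Request:
{"op": "move_arm", "data": {
  "rows": "0 0 0 0 0 0.01 0.044;0 0 0 0 0 0.008 0.044;0 0 0 0 0 0.003 0.044;0 0 0 0 0 0.002 0.044;0 0 0 0 0 0 0.044;0 0 0 0 0 0 0.044"
}}

```text
t: 10.62
eef_pos: [0.4231, 0.0823, 0.0327]
ee_rot: [-3.141, -0.0, -0.985]
force: [-0.3, -0.5, -0.5]
width: 0.0473
gripper_force: 20.0
```

Request:
{"op": "move_arm", "data": {
  "rows": "0 0 0 0 0 0.001 0.044;0 0 0 0 0 0.001 0.044;0 0 0 0 0 0.001 0.044;0 0 0 0 0 0 0.044;0 0 0 0 0 0 0.044"
}}

```text
t: 11.25
eef_pos: [0.4231, 0.0822, 0.03]
ee_rot: [-3.141, -0.0, -0.985]
force: [-2.8, -0.2, 6.9]
width: 0.0471
gripper_force: 20.0
```

Contact at the expected height. I'll release and then rise.

Request:
{"op": "move_arm", "data": {
  "rows": "0 0 0 0 0 0 0.05;0 0 0 0 0 0 0.058;0 0 0 0 0 0 0.07;0 0 0 0 0 0 0.0876;0 0 0 0 0 0 0.0876;0 0 0 0 0 0 0.0876;0 0 0 0 0 0 0.0876"
}}

```text
t: 12.12
eef_pos: [0.423, 0.0822, 0.0295]
ee_rot: [3.141, 0.0, -0.986]
force: [-0.5, 0.5, -0.0]
width: 0.0874
gripper_force: 0.0
```

Request:
{"op": "move_arm", "data": {
  "rows": "0 0 0 0 0 -0.01 0.0876;0 0 0 0 0 -0.015 0.0876;0 0 0 0 0 -0.02 0.0876;0 0 0 0 0 -0.03 0.0876;0 0 0 0 0 -0.03 0.0876;0 0 0 0 0 -0.03 0.0876;0 0 0 0 0 -0.03 0.0876;0 0 0 0 0 0 0.0876"
}}

```text
t: 13.12
eef_pos: [0.4242, 0.0828, 0.1975]
ee_rot: [-3.136, -0.0, -0.985]
force: [-0.5, -0.7, -0.6]
width: 0.0873
gripper_force: 0.0
```

```bash
python3 - <<'E'
from h import *
import cv2
s=arm.get_state();print(s['eef_pos'],s['force'],s['width'])
np.savez("pics/w6s.npz",p=s['eef_pos'],r=s['ee_rot'])
p,d=arm.grab_frame("wrist");q,d=arm.grab_frame("side")
cv2.imwrite("pics/s6.png",np.hstack([p[:,100:420],cv2.resize(q[80:272,100:300],None,fx=2,fy=2)]))
E
```

```text
[0.42417669 0.08283868 0.19752427] [-0.49936541 -0.69866741 -0.5994949 ] 0.0873437683689568
```

View pics/s6.png

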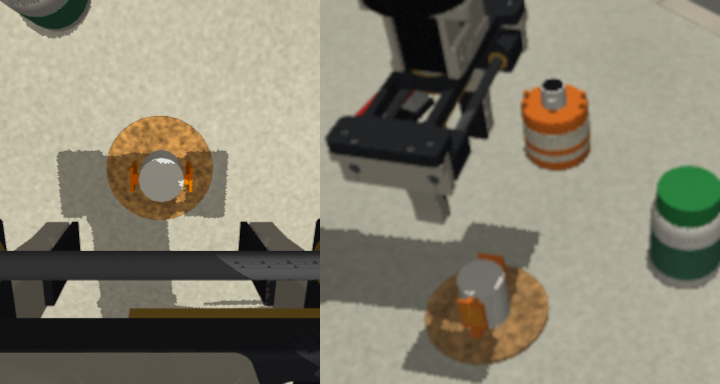

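The cap stands upright in the middle of the coaster, at about (160,175) in the wrist view. Both tubs are upright and the gripper is clear.

```bash
python3 -c "
from station import arm
print(arm.job_done())"
```

```text
the job is handed in; nothing more can be done
None
```

I squeezed the cap, turned it about 80°, lifted it off and set it upright in the middle of the cork coaster; in the last pictures both tubs are upright and the gripper is clear, and I handed the job in at about 13 s (no verdict was returned).

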